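# Set the haze air valve to its show mark and answer the cue light

## Task

Set the air valve for the haze line: slide the frosted door of the low cabinet fully open, turn the blue lever right back to its shut stop first, and then open it until the lever lies over the green index mark. Then slide the door fully closed and press the yellow button of the cue light right down to report it is set, let it spring back, and leave the DI box, torch and beltpack where they are.

Things in the scene. Friction and masses are not known exactly. Their poses are not given: they have to be found in the camera images.
- cabinet: Low grey cabinet, fixed, 260 (x) x 540 (y) mm. Origin at the centre of its underside; x to the far side, y left, z up. Left half: open well, inner x -118..118, y 0..258, floor z 80, wall tops z 140. Right half: closed deck at z 140. Metal rails 12 mm wide, tops at z 152, run along the front and rear edges at x -122 and 122; the door slides between them and covers the well when closed.
- door (a joint): Frosted translucent acrylic sliding door, 222 x 250 x 8 mm, top face at cabinet z 149. 0 = closed; grows to 0.22 m (fully open) as it slides to the cabinet's -y (right) over the deck. Friction about 2 N; stays where it is left.
- door_pull (a point): Centre of the top edge of the door's aluminium pull, an upright fin 80 (cabinet x) x 12 (cabinet y) mm standing 32 mm above the door's top face (top at cabinet z 181). It moves with the door: at cabinet x 0, y 70 mm when closed, x 0, y -150 when fully open. Can be pushed from either side.
- valve_pivot (a point): Point on the valve lever's vertical turning axis, at the well floor (cabinet x 50, y 180, z 80 mm).
- valve (a joint): Valve lever angle in rad: 0 = shut, against its stop, the lever pointing from the pivot to the cabinet's -x; it grows (counter-clockwise seen from above) to 1.571 = wide open, against a stop, the lever pointing to the cabinet's -y. Stiff: about 0.4 N m, stays where it is left.
- lever_tip (a point): Top of the lever's outer end, 115 mm from the pivot. The lever is a horizontal bar 22 mm wide, 24 mm high (cabinet z 98 to 122; hub up to z 124), steel near the pivot, then blue, with a white end. It swings 18 mm above the well floor (12 mm above the green mark) and below the door. This point's own -x axis points along the lever, away from the pivot.
- index: Fixed white index plate on the well floor: disc of 45 mm radius about the valve pivot with a flat arm along its own -x, ending in a green mark 119 to 143 mm from the pivot, 24 mm wide, 6 mm high. Origin on the pivot axis at the floor. Its yaw relative to the cabinet is the wanted lever angle (0.6 to 1.15 rad, varies). The mark's width is the allowed error (5 degrees either side).
- cue_light: Black plastic cue light box, 80 (x) x 120 (y) x 45 mm, fixed to the desk, with a red lamp dome on the left (+y) and the yellow answer button on the right, centred at x 0, y -25 mm in its frame. Origin at the centre of its underside.
- answer_top (a point): Centre of the top face of the yellow answer button, a round cap of 20 mm radius; it is pressed straight down.
- answer (a joint): Travel of the answer button: 0 up, 0.008 m fully down (about 5 N); springs back.
- di_box: Grey steel DI box, 102 x 79 x 49 mm, loose on the desk. Origin at the centre of its underside. Leave alone.
- torch: Red plastic torch lying on the desk, 162 mm long (its x), 44 mm across. Origin on the desk under its middle. Leave alone.
- beltpack: Squat aluminium beltpack transmitter, 90 (x) x 65 x 30 mm with a short stub aerial at +x, loose on the desk. Origin at the centre of its underside. Leave alone.
There are look-alikes about, which are no part of the job. Of the things shaped like the cue_light, the black one is meant.

How it is judged:
On the way, in this order (a step that is already met when the one before it is completed fails the run):
1. the door is slid open, at least 200 mm of its 220 (value of joint door above 0.2 m), for 0.2 s.
2. the lever is turned to its shut stop (within 0.07 rad) (value of joint valve below 0.07 rad), for 0.2 s.
3. the lever lies over the green mark, within 0.09 rad, at rest (angle between the x axis of lever_tip and the x axis of index, either way round below 0.09 rad and velocity of joint valve between -0.05 and 0.05 rad/s), for 0.3 s.
4. the door is closed to within 8 mm (value of joint door below 0.008 m), for 0.2 s.
5. the answer button is pressed down 6 mm or more (value of joint answer above 0.006 m), for 0.1 s.
At the end, for the whole second after the job is handed in: The lever lies within 0.09 rad (5 degrees) of the index arm, the door is within 8 mm of closed and the answer button is up again (less than 2 mm down) (angle between the x axis of lever_tip and the x axis of index, either way round below 0.09 rad and value of joint door below 0.008 m and value of joint answer below 0.002 m); the robot touches nothing.
It fails at once if the DI box is moved more than 20 mm (distance of di_box from where it was at the start of the episode above 0.02 m).
It fails at once if the torch is moved more than 20 mm (distance of torch from where it was at the start of the episode above 0.02 m).
It fails at once if the beltpack is moved more than 20 mm (distance of beltpack from where it was at the start of the episode above 0.02 m).
It fails at once if the answer button is pressed before the door is closed again (value of joint answer above 0.006 m and value of joint door above 0.02 m).
It also fails if it takes over 72 s, if anything falls off the work surface, if the arm or the gripper's body presses on something with over 40 N, if the wrist force passes 120 N, or if a joint passes its speed limit or range.

## Robot

A 7-joint arm with a two-finger parallel gripper is mounted at the origin on the work surface. World frame = base frame: x ahead of the robot, y to its left, z up, the work surface at z = 0. Lengths are in m, angles in rad, forces in N, time in s.
With the tool pointing down it reaches from about 0.35 to 0.775 m from the base axis. Payload 3.1 kg.
Tool frame: the origin (TCP) lies on the front face of the gripper's body, between the roots of the fingers; the fingertips stand 73 mm ahead of it and the grasp point (between the pads) lies bot.tcp_to_grasp ahead of it (bot.tcp_to_grasp is the distance from the TCP to the grasp point, in m); z points along the fingers, y is the direction in which the jaws open and shut (so a half turn about z gives the same grasp; the last joint's range is limited). The gripper opens to 85 mm and grips with 20 to 120 N. Pads are 22 mm wide; open, the fingers measure 114 mm over their backs; the gripper's body (76 mm by 85 mm) begins 54 mm behind the grasp point. The pads swing forward as they close: fully open they stand 13 mm farther back than shut.
Start: joints at [-1.148, 0.311, 0.014, 1.512, -0.004, 1.319, -0.027], TCP at [0.247, 0.492, 0.304] pointing down, gripper open.
Joint ranges: [-2.7, 2.7], [-0.3, 1.91], [-1.27, 1.3], [0.12, 2.57], [-1.44, 4.58], [0.2, 2.03], [-3.05, 3.05]. Speed limits (rad/s): [2.79, 2.79, 3.14, 3.14, 3.14, 3.14, 3.14].

## Interface

Orientations are given as a unit quaternion [x, y, z, w].
In Python, from plant import bot, capture, camera_params gives the robot as it stands.
- The arm moves only by the tool apply_moves, never from a script. Its argument "series" is a list of rows, each an object with "jaw": the opening, from 0 (shut) to 1 (fully open); "offset": the shift along the tool's x, y, z in cm, a list of three; "rot": the turn, a rotation vector about the tool's x, y, z in degrees, a list of three. In form: [{"jaw": jaw, "offset": [tx, ty, tz], "rot": [rx, ry, rz]}, ...]. A call has 1 to 8 rows; each row shifts and turns the commanded pose from where the row before left it, along the tool's axes as they then stand; what a row does not reach is not made up. A row lasts 1/8 s, in which the tool goes at most 62.5 mm and 10.7 degrees, less where a joint would pass 70% of its speed; a pose out of reach is approached as far as the arm can. A call is refused whole if a number of a shift passes 6.25 or a number of a turn 10.7, either way. A call with a gripper value outside its range is refused whole. The fingers move at their own pace and stop on an object; "squeeze" is the grip in N (left out, the last holds). Time passes only in rows, so rows that do not move let the fingers close. It gives the time, the measured TCP pose, the force and the opening at its end, in the units of the state.
- bot.observe(): the state, without advancing time (a new reading comes with each control period).
- capture(name): name is "scene" or "top"; returns (picture, depth): 384x512x3 uint8, blue, green, red; 384x512 float32, m along the optical axis (not along the pixel's ray), 0 where there is no reading.
- camera_params(name): a dict with "intrinsics" (3x3 intrinsics, pixels), "R" (3x3) and "t" (3): a world point X has camera coordinates R X + t. Camera axes: x right, y down, z forward; pixel columns grow to the right and rows downward; lengths in m; the calibration is good to about 2 mm. A picture is of the moment at which its call begins. camera_params takes no time and is no camera call.
- bot.close_job(): hands the job in, once; it reports no verdict.
The state is a dict: "time": time; "qpos": joint angles; "qvel": joint speeds; "effort": joint torques, N m; "eef_pos": TCP position; "ee_rot": TCP orientation; "wrist_force": force on the tool from outside, world axes, zero at the start; "wrist_torque": the same for the moment, N m; "grip_width": finger opening in m.
Only numpy, scipy, OpenCV 4.12 (cv2) and the standard library are available. Lean on these libraries where they do the work, as an engineer would, in place of code of your own. Each camera call takes 0.05 s, during which the arm holds its last target.

## Working session

There is one attempt and no reset: what is moved stays moved. The work goes in short steps, Python scripts to look and compute and a tool call to move; the robot and the scene stay as the last step left them, time stands still between calls to the robot, and variables do not carry over. Pictures are saved under pics/ and viewed, and the job is handed in when it is done.

Besides the shell and the picture viewer there is one more tool, called after "Emit:" in YAML: its name, and indented under it one key for each argument. apply_moves: Moves the arm, as the interface text tells. Its arguments: {"type":"object","properties":{"series":{"type":"array"},"squeeze":{"type":"number"}},"required":["series"]}

```bash
ls; mkdir -p pics; python3 - <<'E'
from plant import bot, capture, camera_params
import cv2,numpy as np
for n in("scene","top"):
    p,d=capture(n); cv2.imwrite(f"pics/{n}0.png",p); np.save(f"pics/{n}0.npy",d)
    c=camera_params(n); print(n,c)
s=bot.observe(); print(s, bot.tcp_to_grasp)
E
```

```text
pics
scene {'intrinsics': array([[412.6446192 ,   0.        , 257.7896415 ],
       [  0.        , 412.6446192 , 188.68924091],
       [  0.        ,   0.        ,   1.        ]]), 'R': array([[ 0.28841159,  0.95739768, -0.01443754],
       [ 0.8049847 , -0.25060744, -0.53776905],
       [-0.51847699,  0.14347683, -0.84296857]]), 't': array([-0.09413237, -0.28334588,  1.81933822])}
top {'intrinsics': array([[365.82543161,   0.        , 253.34330281],
       [  0.        , 365.82543161, 192.85680673],
       [  0.        ,   0.        ,   1.        ]]), 'R': array([[ 0.01623851, -0.99965768, -0.02051437],
       [-0.99756934, -0.0148073 , -0.0680893 ],
       [ 0.06776223,  0.02157017, -0.9974683 ]]), 't': array([-0.00963713,  0.44607436,  1.30842773])}
{'time': 0.1, 'qpos': array([-1.14769624,  0.31164321,  0.01398557,  1.51287875, -0.00436893,
        1.3192528 , -0.02719424]), 'qvel': array([-0.0001951 , -0.00197988,  0.00038998, -0.00324136,  0.00123104,
        0.00185481,  0.00030095]), 'effort': array([ 5.65872651e-04, -3.80850005e+01,  1.46597321e-01, -2.31238854e+01,
        1.23440594e-02,  8.11611651e-03,  1.16513146e-07]), 'eef_pos': array([0.24629325, 0.49120386, 0.30293818]), 'ee_rot': array([ 2.30266288e-01,  9.73127062e-01, -1.05905193e-03, -1.90198797e-04]), 'wrist_force': array([ 0.35204893, -0.1912971 , -0.13164812]), 'wrist_torque': array([-0.05062648,  0.00676724,  0.02073536]), 'grip_width': 0.0854686545348543} 0.0539
```

View pics/scene0.png

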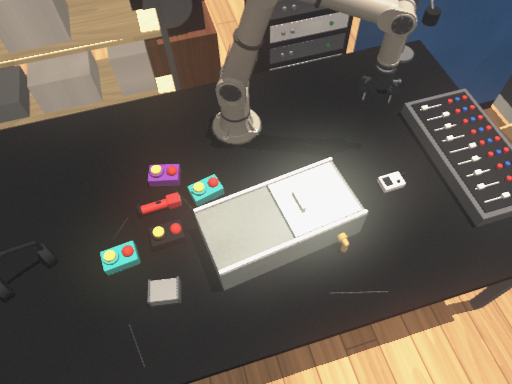

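View pics/top0.png

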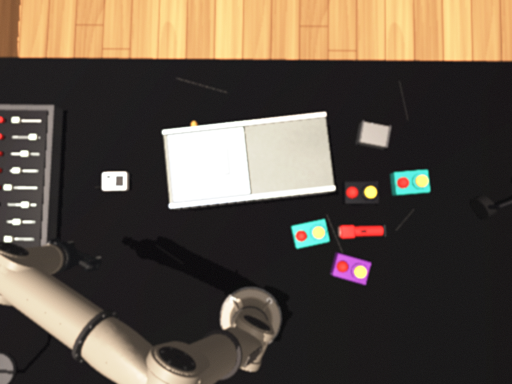

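The candidates shaped like the cue light, by pixel in the top view, are black (362,192), teal (310,234), teal (411,182) and purple (351,268). I choose the black one, which is at about (167,233) in the scene view. The white door is at (206,163) top, with the grey deck to its right. Next I'll take a close crop and measure.

```bash
cat > h.py <<'E'
import numpy as np, cv2
from plant import bot, capture, camera_params
P={n:camera_params(n) for n in("scene","top")}
def ray(n,u,v):
    c=P[n];d=np.linalg.inv(c["intrinsics"])@np.array([u,v,1.]);R=c["R"]
    return -R.T@c["t"],R.T@d
def onz(n,u,v,z):
    o,d=ray(n,u,v);return o+d*(z-o[2])/d[2]
def proj(n,X):
    c=P[n];q=c["intrinsics"]@(c["R"]@np.asarray(X,float)+c["t"]);return q[:2]/q[2]
def tri(a,b):
    o1,d1=ray("scene",*a);o2,d2=ray("top",*b)
    A=np.stack([d1,-d2],1);s=np.linalg.lstsq(A,o2-o1,rcond=None)[0]
    p,q=o1+s[0]*d1,o2+s[1]*d2;return (p+q)/2,np.linalg.norm(p-q)
E
python3 - <<'E'
from h import *
t=cv2.imread("pics/top0.png");s=cv2.imread("pics/scene0.png")
a=cv2.resize(t[95:225,150:390],None,fx=3.3,fy=3.3,interpolation=cv2.INTER_CUBIC)
cv2.imwrite("pics/cropt.png",a)
a=cv2.resize(s[150:310,90:380],None,fx=2.7,fy=2.7,interpolation=cv2.INTER_CUBIC)
cv2.imwrite("pics/crops.png",a)
# yellow blobs
for n,im in(("top",t),("scene",s)):
    hsv=cv2.cvtColor(im,cv2.COLOR_BGR2HSV)
    m=cv2.inRange(hsv,(22,120,120),(35,255,255))
    k,l,st,ce=cv2.connectedComponentsWithStats(m)
    for i in range(1,k):
        if st[i,4]>30: print(n,ce[i],st[i])
E
```

```text
top [370.125      191.65277778] [364 186  13  13  72]
```

View pics/cropt.png

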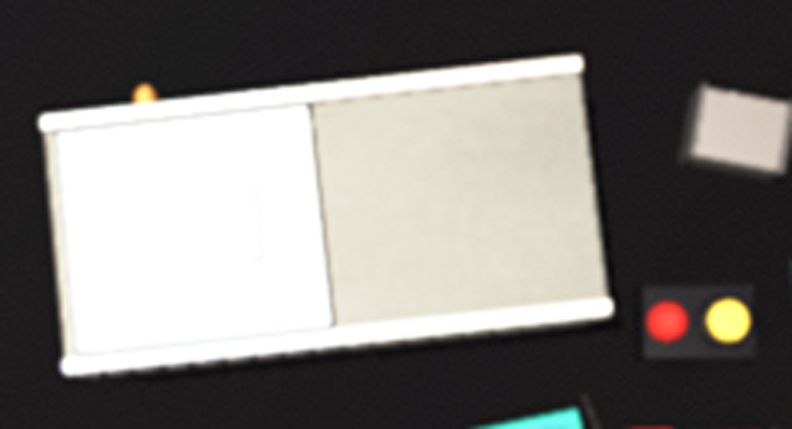

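View pics/crops.png

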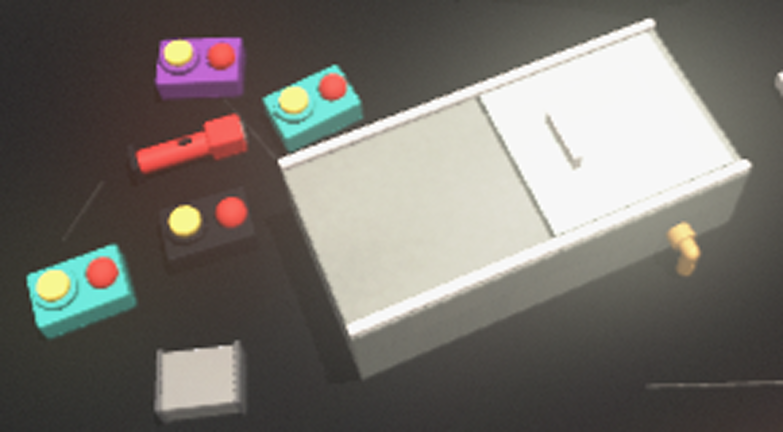

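```bash
python3 - <<'E'
from h import *
d=np.load("pics/top0.npy");c=P["top"]
v,u=np.mgrid[0:384,0:512]
K=c["intrinsics"]
X=np.stack([(u-K[0,2])/K[0,0]*d,(v-K[1,2])/K[1,1]*d,d],-1)
W=(X-c["t"])@c["R"]
r=(u>150)&(u<345)&(v>105)&(v<215)
z=W[...,2]
m=r&(z>0.13)&(z<0.2)&(d>0)
p=W[m][:,:2].astype(np.float32)
print("rect",cv2.minAreaRect(p),cv2.boxPoints(cv2.minAreaRect(p)))
rm=r&(z>0.1495)&(z<0.157);print("zmed deck/door",np.percentile(z[m],[5,25,50,75,95,99]))
f=r&(z>0.165)&(z<.2);q=W[f];print("fin",f.sum(),q.mean(0),cv2.minAreaRect(q[:,:2].astype(np.float32)))
# image-based: bright mask corners on z=.152
im=cv2.imread("pics/top0.png");g=im.min(2)
b=((g>110)&r).astype(np.uint8)
k,l,st,_=cv2.connectedComponentsWithStats(b);i=1+st[1:,4].argmax()
cn=cv2.findContours((l==i).astype(np.uint8),0,1)[0][0]
cw=np.array([onz("top",a+0.,bb+0.,.152)[:2] for a,bb in cn[:,0]],np.float32)
print("img rect",cv2.minAreaRect(cw),cv2.boxPoints(cv2.minAreaRect(cw)))
# scene
sd=np.load("pics/scene0.npy");c=P["scene"];K=c["intrinsics"]
X=np.stack([(u-K[0,2])/K[0,0]*sd,(v-K[1,2])/K[1,1]*sd,sd],-1);W2=(X-c["t"])@c["R"]
m2=(W2[...,2]>.13)&(W2[...,2]<.2)&(u>180)&(u<380)&(v>150)&(v<290)
print("scene rect",cv2.minAreaRect(W2[m2][:,:2].astype(np.float32)))
f2=(W2[...,2]>.165)&(W2[...,2]<.2)&(u>260)&(u<330)&(v>180)&(v<225);print("fin scene",f2.sum(),W2[f2].mean(0),cv2.minAreaRect(W2[f2][:,:2].astype(np.float32)))
# button
for uv in((369.6,191.6),(352,192)): print(uv,z[int(uv[1]),int(uv[0])],onz("top",*uv,.06))
sc=cv2.imread("pics/scene0.png");h=cv2.cvtColor(sc,cv2.COLOR_BGR2HSV);print(h[232,158])
E
```

```text
rect ((0.5465066432952881, 0.01510879397392273), (0.26073914766311646, 0.5414820909500122), 6.8091630935668945) [[ 0.38495684  0.26848322]
 [ 0.4491564  -0.26917958]
 [ 0.70805645 -0.23826563]
 [ 0.6438569   0.29939717]]
zmed deck/door [0.13676242 0.13982632 0.14459964 0.14912767 0.15275036 0.15683673]
fin 103 [0.53817983 0.08390787 0.17943426] ((0.53863525390625, 0.08410577476024628), (0.07992713153362274, 0.012226383201777935), 7.159931182861328)
img rect ((0.5508408546447754, 0.016482532024383545), (0.2772482931613922, 0.5465491414070129), 7.08219051361084) [[ 0.3795815   0.2705807 ]
 [ 0.44696718 -0.27179843]
 [ 0.7221002  -0.23761564]
 [ 0.6547145   0.3047635 ]]
scene rect ((0.5474608540534973, 0.014300495386123657), (0.26334163546562195, 0.5426717400550842), 7.237363338470459)
fin scene 109 [0.54129257 0.08118357 0.17754406] ((0.5384007096290588, 0.08114394545555115), (0.08133275806903839, 0.014515409246087074), 7.54182767868042)
(369.6, 191.6) 0.06891526259682493 [ 0.45348879 -0.40740601  0.06      ]
(352, 192) 0.07201903529319416 [ 0.45119647 -0.34660893  0.06      ]
[ 30 104 247]
```

Measured cabinet: origin about (0.547, 0.015), yaw about 7.0°. The fin is where the description predicts for a closed door, and its height and size agree. I'll rotate the tool so its y lies along cabinet x, and close the jaws.

Emit:
apply_moves:
  series:
    - {"jaw": 0, "offset": [0, 0, 0], "rot": [0, 0, 9.4]}
    - {"jaw": 0, "offset": [0, 0, 0], "rot": [0, 0, 9.4]}
    - {"jaw": 0, "offset": [0, 0, 0], "rot": [0, 0, 9.4]}
    - {"jaw": 0, "offset": [0, 0, 0], "rot": [0, 0, 9.4]}
    - {"jaw": 0, "offset": [0, 0, 0], "rot": [0, 0, 9.4]}
    - {"jaw": 0, "offset": [0, 0, 0], "rot": [0, 0, 9.4]}
    - {"jaw": 0, "offset": [0, 0, 0], "rot": [0, 0, 0]}
  squeeze: 40

```text
time: 0.98
eef_pos: [0.2463, 0.4915, 0.3033]
ee_rot: [0.662, 0.749, -0.001, 0.0]
wrist_force: [-0.2, 0.7, -0.5]
grip_width: 0.0005
```

```bash
cat >> h.py <<'E'
from scipy.spatial.transform import Rotation as Ro
C0=np.array([.547,.0148]);YAW=np.deg2rad(7.0)
def cab(x,y,z=0):
    c,s=np.cos(YAW),np.sin(YAW);return np.array([C0[0]+c*x-s*y,C0[1]+s*x+c*y,z])
def state():
    s=bot.observe();R=Ro.from_quat(s["ee_rot"]).as_matrix()
    p=s["eef_pos"];dx=p[:2]-C0;c,sn=np.cos(YAW),np.sin(YAW)
    print("t",round(s["time"],2),"tcp",p.round(4),"cab",np.round([c*dx[0]+sn*dx[1],-sn*dx[0]+c*dx[1]],4),"ydir cab deg",round(np.rad2deg(np.arctan2(R[1,1],R[0,1])-YAW),2),"tilt",R[2].round(3),"F",s["wrist_force"].round(1),"w",round(s["grip_width"],4),"q7",s["qpos"][6].round(2))
    return s,R
def to(X):
    s,R=state();d=R.T@(np.asarray(X)-s["eef_pos"])*100;print("tool shift cm",d.round(2));return d
E
python3 - <<'E'
from h import *
to(cab(0,.1,.27))
E
```

```text
t 0.97 tcp [0.2463 0.4915 0.3033] cab [-0.2404  0.5097] ydir cab deg 0.09 tilt [-0.001 -0.    -1.   ] F [-0.2  0.7 -0.5] w 0.0005 q7 -0.97
tool shift cm [-41.01  23.97   3.37]
```

Emit:
apply_moves:
  series:
    - {"jaw": 0, "offset": [-5.1, 3.0, 0], "rot": [0, 0, 0]}
    - {"jaw": 0, "offset": [-5.1, 3.0, 0], "rot": [0, 0, 0]}
    - {"jaw": 0, "offset": [-5.1, 3.0, 0], "rot": [0, 0, 0]}
    - {"jaw": 0, "offset": [-5.1, 3.0, 0], "rot": [0, 0, 0]}
    - {"jaw": 0, "offset": [-5.1, 3.0, 0], "rot": [0, 0, 0]}
    - {"jaw": 0, "offset": [-5.1, 3.0, 0], "rot": [0, 0, 0]}
    - {"jaw": 0, "offset": [-5.1, 3.0, 0], "rot": [0, 0, 0]}
    - {"jaw": 0, "offset": [-5.1, 3.0, 0], "rot": [0, 0, 0]}

```text
time: 1.98
eef_pos: [0.5351, 0.1145, 0.3038]
ee_rot: [0.661, 0.75, 0.0, -0.0]
wrist_force: [-0.2, 1.0, -0.4]
grip_width: 0.0001
```

```bash
python3 - <<'E'
from h import *
to(cab(0,.1,.235))
p,d=capture("scene");cv2.imwrite("pics/s1.png",p[100:300,150:420].repeat(2,0).repeat(2,1))
E
```

```text
t 1.98 tcp [0.5351 0.1145 0.3038] cab [0.0003 0.1004] ydir cab deg 0.18 tilt [ 0.  0. -1.] F [-0.2  1.  -0.4] w 0.0001 q7 0.01
tool shift cm [-0.04 -0.03  6.88]
```

View pics/s1.png

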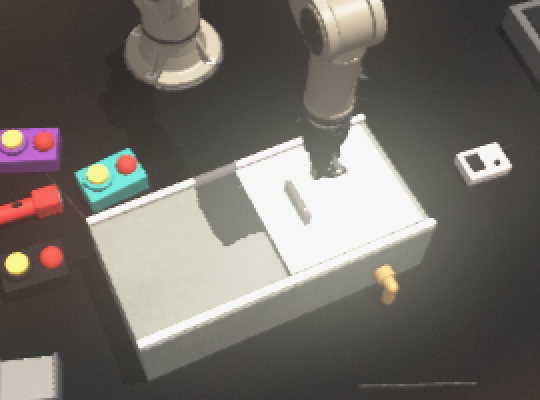

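The fingers hang to the left of the fin, in the pic around (335,170) with the fin at (298,200). I'll descend and push.

Emit:
apply_moves:
  series:
    - {"jaw": 0, "offset": [0, 0, 3.5], "rot": [0, 0, 0]}
    - {"jaw": 0, "offset": [0, 0, 3.4], "rot": [0, 0, 0]}
    - {"jaw": 0, "offset": [0, 0, 0], "rot": [0, 0, 0]}
    - {"jaw": 0, "offset": [-1.0, 0, 0], "rot": [0, 0, 0]}
    - {"jaw": 0, "offset": [-1.0, 0, 0], "rot": [0, 0, 0]}
    - {"jaw": 0, "offset": [-2.0, 0, 0], "rot": [0, 0, 0]}

```text
time: 2.78
eef_pos: [0.54, 0.0776, 0.2367]
ee_rot: [0.662, 0.75, 0.002, 0.0]
wrist_force: [0.4, 2.5, -0.4]
grip_width: -0.0001
```

```bash
python3 - <<'E'
from h import *
to(cab(0,-.133,.235))
E
```

```text
t 2.77 tcp [0.54   0.0776 0.2367] cab [0.0007 0.0632] ydir cab deg 0.14 tilt [ 0.003  0.004 -1.   ] F [ 0.4  2.5 -0.4] w -0.0001 q7 0.11
tool shift cm [-19.62  -0.12   0.11]
```

Emit:
apply_moves:
  series:
    - {"jaw": 0, "offset": [-3, 0, 0], "rot": [0, 0, 0]}
    - {"jaw": 0, "offset": [-3, 0, 0], "rot": [0, 0, 0]}
    - {"jaw": 0, "offset": [-3, 0, 0], "rot": [0, 0, 0]}
    - {"jaw": 0, "offset": [-3, 0, 0], "rot": [0, 0, 0]}
    - {"jaw": 0, "offset": [-3, 0, 0], "rot": [0, 0, 0]}
    - {"jaw": 0, "offset": [-2.5, 0, 0], "rot": [0, 0, 0]}
    - {"jaw": 0, "offset": [-1.5, 0, 0], "rot": [0, 0, 0]}
    - {"jaw": 0, "offset": [-0.3, 0, 0], "rot": [0, 0, 0]}

```text
time: 3.78
eef_pos: [0.5626, -0.1171, 0.2358]
ee_rot: [0.663, 0.748, 0.0, 0.001]
wrist_force: [0.8, 0.3, 1.1]
grip_width: 0.0003
```

```bash
python3 - <<'E'
from h import *
to(cab(0,-.133,.235))
p,d=capture("top");cv2.imwrite("pics/t2.png",p[95:225,150:390].repeat(3,0).repeat(3,1))
p,d=capture("scene");cv2.imwrite("pics/s2.png",p[100:300,150:420].repeat(2,0).repeat(2,1))
state()
E
```

```text
t 3.77 tcp [ 0.5626 -0.1171  0.2358] cab [-0.0006 -0.1328] ydir cab deg -0.13 tilt [-0.001  0.001 -1.   ] F [0.8 0.3 1.1] w 0.0003 q7 0.48
tool shift cm [-0.02  0.06  0.08]
t 3.88 tcp [ 0.5623 -0.116   0.2351] cab [-0.0008 -0.1316] ydir cab deg -0.05 tilt [-0.001 -0.    -1.   ] F [ 0.4 -0.6 -0.3] w -0.0 q7 0.48
```

View pics/t2.png

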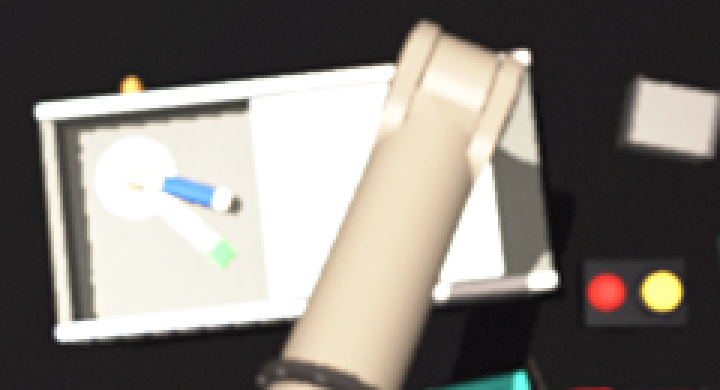

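View pics/s2.png

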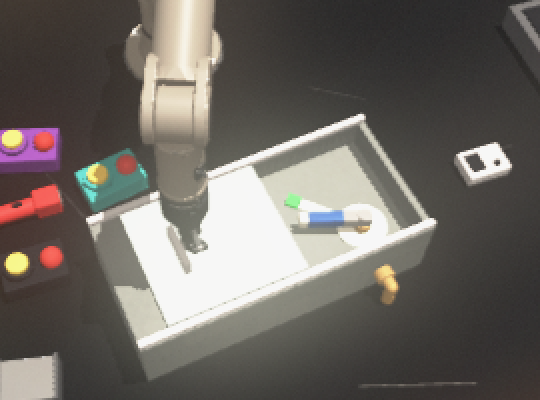

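The door is over the deck. The lever (blue, about (200,195) in the top crop) is a bit past the green mark (222,255), towards wide open. Now measuring all three.

```bash
python3 - <<'E'
from h import *
def tocab(p):
    d=p[:2]-C0;c,s=np.cos(YAW),np.sin(YAW);return np.array([c*d[0]+s*d[1],-s*d[0]+c*d[1]])
t=cv2.imread("pics/t2.png")[::3,::3]; s=cv2.imread("pics/s2.png")[::2,::2]
piv=np.array([.05,.18])
for n,im,off in(("top",t,(150,95)),("scene",s,(150,100))):
    h=cv2.cvtColor(im,cv2.COLOR_BGR2HSV)
    for nm,lo,hi,z in(("blue",(100,100,60),(125,255,255),.122),("green",(45,60,80),(80,255,255),.086)):
        m=cv2.inRange(h,lo,hi)
        if n=="scene": m[:, :135]=0
        if n=="top": m[:,95:]=0
        k,l,st,ce=cv2.connectedComponentsWithStats(m);i=1+st[1:,4].argmax()
        vs,us=np.nonzero(l==i)
        w=np.array([tocab(onz(n,u+off[0],v+off[1],z)) for u,v in zip(us,vs)])
        c=w.mean(0);r=c-piv
        ev=np.linalg.eigh(np.cov(w.T))[1][:,1]
        print(n,nm,st[i,4],ce[i]+off,"cab",c.round(4),"r",np.linalg.norm(r).round(4),"ang",np.arctan2(-r[1],-r[0]).round(3),"axis",np.arctan(ev[1]/ev[0]).round(3))
# hub disc, door edge
g=t.min(2)
for yy in (40,50,60,70,80):
    row=g[yy].astype(int);j=np.argmax(np.diff(row[65:100]))+65;print("edge",tocab(onz("top",j+.5+150,yy+95,.149)).round(4))
d=np.array([proj("top",cab(.05,.18,.124))-[150,95]])*3;print("pivot px crop",d)
E
```

```text
top blue 84 [212.48809524 158.25      ] cab [0.0207 0.1175] r 0.069 ang 1.132 axis 1.186
top green 21 [224.57142857 179.47619048] cab [-0.0507  0.0875] r 0.1368 ang 0.743 axis 0.299
scene blue 69 [312.86956522 208.26086957] cab [0.0273 0.1157] r 0.0682 ang 1.232 axis 1.219
scene green 43 [296. 200.] cab [-0.0455  0.0888] r 0.1321 ang 0.762 axis -0.962
edge [0.0917 0.0969]
edge [0.052  0.0413]
edge [0.0183 0.0382]
edge [-0.0124  0.0611]
edge [-0.0479  0.0384]
pivot px crop [[129.20176562 169.68537023]]
```

Emit:
apply_moves:
  series:
    - {"jaw": 0, "offset": [-0.4, 0, 0], "rot": [0, 0, 0]}
    - {"jaw": 0, "offset": [-0.4, 0, 0], "rot": [0, 0, 0]}
    - {"jaw": 0, "offset": [0, 0, 0], "rot": [0, 0, 0]}

```text
time: 4.25
eef_pos: [0.5629, -0.1178, 0.2348]
ee_rot: [0.661, 0.75, 0.002, -0.004]
wrist_force: [-4.0, 8.1, 4.4]
grip_width: 0.0001
```

```bash
python3 - <<'E'
from h import *
state()
E
```

```text
t 4.25 tcp [ 0.5629 -0.1178  0.2348] cab [-0.0004 -0.1336] ydir cab deg 0.24 tilt [ 0.009 -0.002 -1.   ] F [-4.   8.1  4.4] w 0.0001 q7 0.5
```

Emit:
apply_moves:
  series:
    - {"jaw": 0, "offset": [1.5, 0, 0], "rot": [0, 0, 0]}
    - {"jaw": 0, "offset": [1, 0, 0], "rot": [0, 0, 0]}
    - {"jaw": 0, "offset": [0, 0, -4], "rot": [0, 0, 0]}
    - {"jaw": 0, "offset": [0, 0, -4], "rot": [0, 0, 0]}
    - {"jaw": 0, "offset": [0, 0, 0], "rot": [0, 0, 0]}

```text
time: 4.88
eef_pos: [0.5622, -0.0994, 0.3187]
ee_rot: [0.663, 0.749, 0.002, 0.004]
wrist_force: [0.2, 0.1, -1.1]
grip_width: -0.0003
```

```bash
python3 - <<'E'
from h import *
state()
for n,(a,b,c,e) in(("top",(115,215,155,245)),("scene",(155,250,270,375))):
    p,d=capture(n);cv2.imwrite(f"pics/{n}3full.png",p);np.save(f"pics/{n}3.npy",d)
    p=cv2.resize(p[a:b,c:e],None,fx=6,fy=6,interpolation=cv2.INTER_CUBIC)
    for q,col in((cab(.05,.18,.08),(0,0,255)),(cab(.05,.18,.124),(255,0,255)),(cab(-.118,.258,.14),(0,255,0)),(cab(.118,.258,.14),(0,255,0))):
        u=(proj(n,q)-[c,a]+.5)*6;cv2.drawMarker(p,tuple(int(x) for x in u),col,0,14,1)
    cv2.imwrite(f"pics/{n}3.png",p)
E
```

```text
t 4.88 tcp [ 0.5622 -0.0994  0.3187] cab [ 0.0012 -0.1152] ydir cab deg -0.03 tilt [-0.003  0.008 -1.   ] F [ 0.2  0.1 -1.1] w -0.0003 q7 0.42
```

View pics/top3.png

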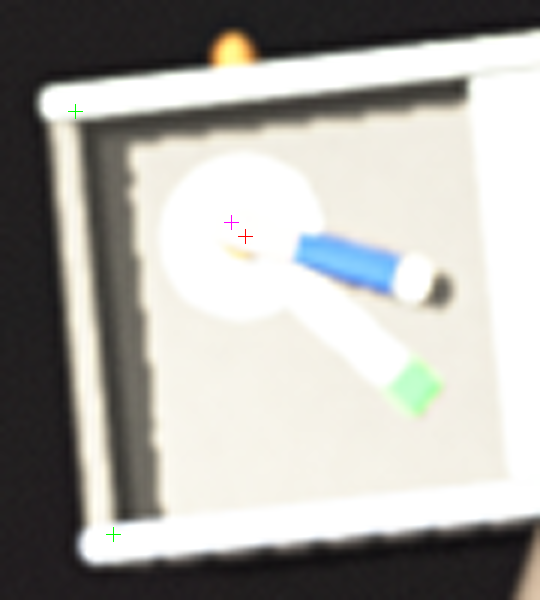

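View pics/scene3.png

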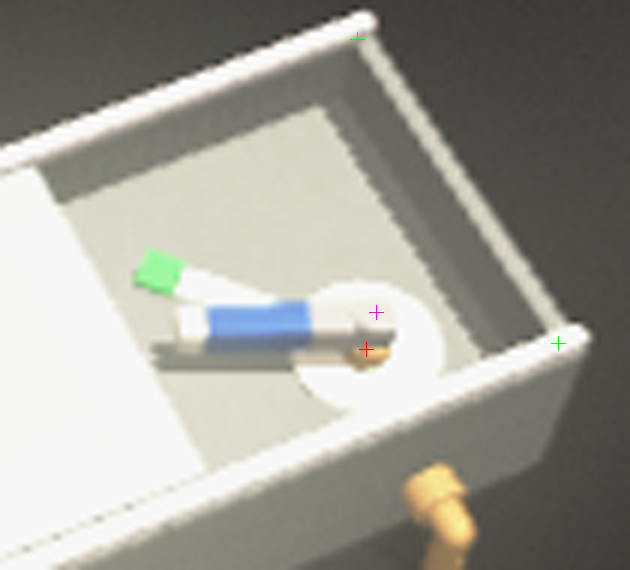

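```bash
python3 - <<'E'
from h import *
def tocab(p):
    d=p[:2]-C0;c,s=np.cos(YAW),np.sin(YAW);return np.array([c*d[0]+s*d[1],-s*d[0]+c*d[1]])
for n,off,cir,gr,lt in(("top",(155,115),(241,237),(416,388),(408,278)),("scene",(270,155),(368.5,348),(160,271),(190,321))):
    f=lambda q,z:tocab(onz(n,q[0]/6-.5+off[0],q[1]/6-.5+off[1],z))
    c=f(cir,.082);g=f(gr,.086);l=f(lt,.122 if n=="top" else .122)
    for nm,x in(("idx",g),("lev",l)):
        for b in(c,np.array([.05,.18])):
            r=x-b;print(n,nm,"base",b.round(4),x.round(4),np.linalg.norm(r).round(4),np.arctan2(-r[1],-r[0]).round(3))
E
```

```text
top idx base [0.0494 0.1823] [-0.0494  0.0899] 0.1352 0.752
top idx base [0.05 0.18] [-0.0494  0.0899] 0.1342 0.736
top lev base [0.0494 0.1823] [0.0083 0.0849] 0.1057 1.172
top lev base [0.05 0.18] [0.0083 0.0849] 0.1038 1.158
scene idx base [0.0507 0.1807] [-0.0465  0.09  ] 0.133 0.751
scene idx base [0.05 0.18] [-0.0465  0.09  ] 0.132 0.751
scene lev base [0.0507 0.1807] [0.0096 0.0788] 0.1098 1.187
scene lev base [0.05 0.18] [0.0096 0.0788] 0.1089 1.191
```

The index angle is about 0.75 rad in both views, and the lever about 1.18. I'll straddle the lever with the jaws and turn it by the grip. First I rotate and go above it.

Emit:
apply_moves:
  series:
    - {"jaw": 0.6, "offset": [5.5, 0.5, 0], "rot": [0, 0, 0]}
    - {"jaw": 0.6, "offset": [5.5, 0.5, 0], "rot": [0, 0, 0]}
    - {"jaw": 0.6, "offset": [5.5, 0.5, 0], "rot": [0, 0, 0]}
    - {"jaw": 0.6, "offset": [5.5, 0.5, 0], "rot": [0, 0, 0]}
    - {"jaw": 0.6, "offset": [0, 0, 0], "rot": [0, 0, 7.5]}
    - {"jaw": 0.6, "offset": [0, 0, 0], "rot": [0, 0, 7.5]}
    - {"jaw": 0.6, "offset": [0, 0, 0], "rot": [0, 0, 7.5]}
    - {"jaw": 0.6, "offset": [0, 0, 0], "rot": [0, 0, 0]}

```text
time: 5.98
eef_pos: [0.5529, 0.1223, 0.3132]
ee_rot: [0.796, 0.606, -0.002, -0.0]
wrist_force: [-0.3, 0.6, 0.4]
grip_width: 0.0512
```

```bash
python3 - <<'E'
from h import *
to(cab(.0194,.1061,.17))
E
```

```text
t 5.97 tcp [0.5529 0.1223 0.3132] cab [0.0189 0.106 ] ydir cab deg -22.44 tilt [-0.002 -0.003 -1.   ] F [-0.3  0.6  0.4] w 0.0512 q7 -0.36
tool shift cm [ 0.06  0.08 14.32]
```

Emit:
apply_moves:
  series:
    - {"jaw": 0.6, "offset": [0, 0.1, 4], "rot": [0, 0, 0]}
    - {"jaw": 0.6, "offset": [0, 0, 4], "rot": [0, 0, 0]}
    - {"jaw": 0.6, "offset": [0, 0, 2.5], "rot": [0, 0, 0]}
    - {"jaw": 0.6, "offset": [0, 0, 2], "rot": [0, 0, 0]}
    - {"jaw": 0.6, "offset": [0, 0, 1.5], "rot": [0, 0, 0]}
    - {"jaw": 0.6, "offset": [0, 0, 0], "rot": [0, 0, 0]}

```text
time: 6.72
eef_pos: [0.5536, 0.1218, 0.1734]
ee_rot: [0.796, 0.605, -0.002, -0.001]
wrist_force: [0.6, -0.2, 0.8]
grip_width: 0.0513
```

```bash
python3 - <<'E'
from h import *
to(cab(.0194,.1061,.17))
p,d=capture("scene");cv2.imwrite("pics/s4.png",cv2.resize(p[130:260,230:400],None,fx=4,fy=4))
E
```

```text
t 6.72 tcp [0.5536 0.1218 0.1734] cab [0.0196 0.1054] ydir cab deg -22.48 tilt [-0.002 -0.003 -1.   ] F [ 0.6 -0.2  0.8] w 0.0513 q7 -0.31
tool shift cm [ 0.06 -0.04  0.34]
```

View pics/s4.png

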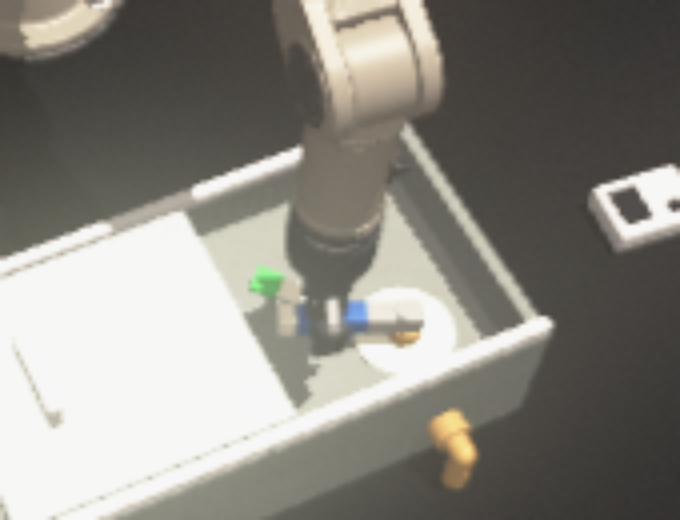

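The fingers straddle the blue part (crop (330,320)). Lower slightly and grip.

Emit:
apply_moves:
  series:
    - {"jaw": 0.6, "offset": [0, 0, 0.3], "rot": [0, 0, 0]}
    - {"jaw": 0, "offset": [0, 0, 0], "rot": [0, 0, 0]}
    - {"jaw": 0, "offset": [0, 0, 0], "rot": [0, 0, 0]}
    - {"jaw": 0, "offset": [0, 0, 0], "rot": [0, 0, 0]}
    - {"jaw": 0, "offset": [0, 0, 0], "rot": [0, 0, 0]}
  squeeze: 40

```text
time: 7.4
eef_pos: [0.5539, 0.1222, 0.1726]
ee_rot: [0.796, 0.606, -0.0, -0.001]
wrist_force: [-4.0, -1.0, 5.3]
grip_width: 0.0216
```

```bash
python3 - <<'E'
from h import *
state()
E
```

```text
t 7.4 tcp [0.5539 0.1222 0.1726] cab [0.02   0.1057] ydir cab deg -22.44 tilt [-0.    -0.001 -1.   ] F [-4.  -1.   5.3] w 0.0216 q7 -0.31
```

Emit:
apply_moves:
  series:
    - {"jaw": 0, "offset": [0.05, -0.8, 0], "rot": [0, 0, 6]}
    - {"jaw": 0, "offset": [0.05, -0.8, 0], "rot": [0, 0, 6]}
    - {"jaw": 0, "offset": [0.05, -0.8, 0], "rot": [0, 0, 6]}
    - {"jaw": 0, "offset": [0, 0, 0], "rot": [0, 0, 0]}

```text
time: 7.9
eef_pos: [0.5308, 0.1324, 0.1725]
ee_rot: [0.881, 0.473, -0.002, -0.001]
wrist_force: [-9.1, -0.8, 8.2]
grip_width: 0.021
```

```bash
cat >> h.py <<'E'
def arc():
    s,R=state();a=np.arctan2(R[1,1],R[0,1])-YAW+np.pi/2
    r=np.array([np.cos(YAW)*(s["eef_pos"][0]-C0[0])+np.sin(YAW)*(s["eef_pos"][1]-C0[1]),-np.sin(YAW)*(s["eef_pos"][0]-C0[0])+np.cos(YAW)*(s["eef_pos"][1]-C0[1])])-[.05,.18]
    print("lever by yaw",a.round(3),"by pos",np.arctan2(-r[1],-r[0]).round(3),"radius",np.linalg.norm(r).round(4))
E
python3 - <<'E'
from h import *
arc()
E
```

```text
t 7.9 tcp [0.5308 0.1324 0.1725] cab [-0.0018  0.1187] ydir cab deg -40.5 tilt [-0.002 -0.004 -1.   ] F [-9.1 -0.8  8.2] w 0.021 q7 -0.62
lever by yaw 0.864 by pos 0.869 radius 0.0802
```

Emit:
apply_moves:
  series:
    - {"jaw": 0, "offset": [0.05, -0.84, 0], "rot": [0, 0, 6]}
    - {"jaw": 0, "offset": [0.05, -0.84, 0], "rot": [0, 0, 6]}
    - {"jaw": 0, "offset": [0.05, -0.84, 0], "rot": [0, 0, 6]}
    - {"jaw": 0, "offset": [0.05, -0.84, 0], "rot": [0, 0, 6]}
    - {"jaw": 0, "offset": [0.05, -0.84, 0], "rot": [0, 0, 6]}
    - {"jaw": 0, "offset": [0.05, -0.84, 0], "rot": [0, 0, 6]}
    - {"jaw": 0, "offset": [0.05, -0.84, 0], "rot": [0, 0, 6]}
    - {"jaw": 0, "offset": [0, 0, 0], "rot": [0, 0, 0]}

```text
time: 8.9
eef_pos: [0.497, 0.1795, 0.1725]
ee_rot: [0.992, 0.126, -0.003, -0.001]
wrist_force: [-9.5, -1.1, 12.4]
grip_width: 0.021
```

```bash
python3 - <<'E'
from h import *
arc()
E
```

```text
t 8.9 tcp [0.497  0.1795 0.1725] cab [-0.0295  0.1696] ydir cab deg -82.58 tilt [-0.007 -0.002 -1.   ] F [-9.5 -1.1 12.4] w 0.021 q7 -1.39
lever by yaw 0.13 by pos 0.13 radius 0.0802
```

Emit:
apply_moves:
  series:
    - {"jaw": 0, "offset": [0.03, -0.6, 0], "rot": [0, 0, 4]}
    - {"jaw": 0, "offset": [0.02, -0.6, 0], "rot": [0, 0, 3.5]}
    - {"jaw": 0, "offset": [0, -0.4, 0], "rot": [0, 0, 1]}
    - {"jaw": 0, "offset": [0, 0, 0], "rot": [0, 0, 0]}
    - {"jaw": 0, "offset": [0, 0, 0], "rot": [0, 0, 0]}

```text
time: 9.52
eef_pos: [0.4951, 0.1903, 0.1724]
ee_rot: [0.999, 0.052, -0.004, 0.003]
wrist_force: [-9.5, -9.6, 12.5]
grip_width: 0.0214
```

```bash
python3 - <<'E'
from h import *
arc()
p,d=capture("scene");cv2.imwrite("pics/s5.png",cv2.resize(p[130:260,230:400],None,fx=4,fy=4))
E
```

```text
t 9.53 tcp [0.4951 0.1903 0.1724] cab [-0.0301  0.1805] ydir cab deg -91.09 tilt [-0.007  0.006 -1.   ] F [-9.5 -9.6 12.5] w 0.0214 q7 -1.54
lever by yaw -0.019 by pos -0.006 radius 0.0801
```

View pics/s5.png

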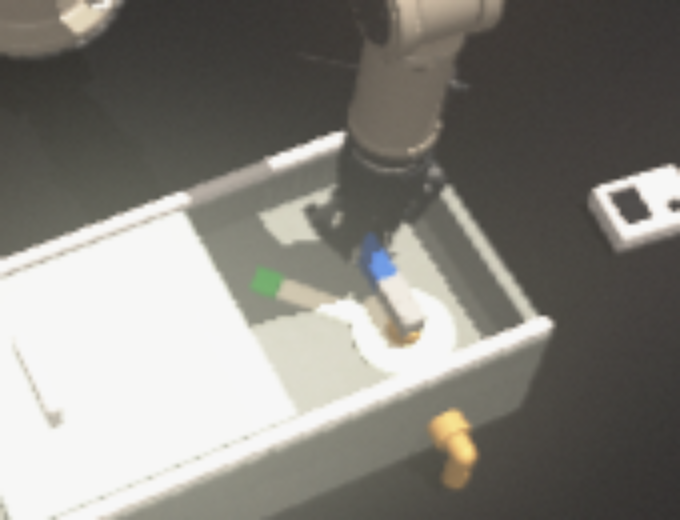

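The lever is at its shut stop: angle about 0, with reaction force. The scene shows it pointing to cabinet -x. Now opening towards 0.75.

Emit:
apply_moves:
  series:
    - {"jaw": 0, "offset": [0, 0.5, 0], "rot": [0, 0, -1.1]}
    - {"jaw": 0, "offset": [0.05, 0.84, 0], "rot": [0, 0, -6]}
    - {"jaw": 0, "offset": [0.05, 0.84, 0], "rot": [0, 0, -6]}
    - {"jaw": 0, "offset": [0.05, 0.84, 0], "rot": [0, 0, -6]}
    - {"jaw": 0, "offset": [0.05, 0.84, 0], "rot": [0, 0, -6]}
    - {"jaw": 0, "offset": [0.05, 0.84, 0], "rot": [0, 0, -6]}
    - {"jaw": 0, "offset": [0.05, 0.84, 0], "rot": [0, 0, -6]}
    - {"jaw": 0, "offset": [0, 0, 0], "rot": [0, 0, 0]}

```text
time: 10.58
eef_pos: [0.5169, 0.1443, 0.1724]
ee_rot: [0.93, 0.368, -0.003, -0.001]
wrist_force: [-9.4, -2.8, 10.3]
grip_width: 0.0209
```

```bash
python3 - <<'E'
from h import *
arc()
E
```

```text
t 10.57 tcp [0.5169 0.1443 0.1724] cab [-0.0141  0.1322] ydir cab deg -53.79 tilt [-0.005 -0.004 -1.   ] F [-9.4 -2.8 10.3] w 0.0209 q7 -0.86
lever by yaw 0.632 by pos 0.641 radius 0.0799
```

Emit:
apply_moves:
  series:
    - {"jaw": 0, "offset": [0.02, 0.45, 0], "rot": [0, 0, -3.2]}
    - {"jaw": 0, "offset": [0.02, 0.45, 0], "rot": [0, 0, -3.2]}
    - {"jaw": 0, "offset": [0, 0, 0], "rot": [0, 0, 0]}
    - {"jaw": 0, "offset": [0, 0, 0], "rot": [0, 0, 0]}

```text
time: 11.08
eef_pos: [0.5233, 0.1384, 0.1724]
ee_rot: [0.908, 0.419, -0.003, -0.001]
wrist_force: [-9.6, -2.5, 11.1]
grip_width: 0.021
```

```bash
python3 - <<'E'
from h import *
arc()
E
```

```text
t 11.07 tcp [0.5233 0.1384 0.1724] cab [-0.0084  0.1256] ydir cab deg -47.41 tilt [-0.005 -0.004 -1.   ] F [-9.6 -2.5 11.1] w 0.021 q7 -0.75
lever by yaw 0.743 by pos 0.75 radius 0.0798
```

Release (to 0.6 only), lift, and look.

Emit:
apply_moves:
  series:
    - {"jaw": 0.6, "offset": [0, 0, 0], "rot": [0, 0, 0]}
    - {"jaw": 0.6, "offset": [0, 0, 0], "rot": [0, 0, 0]}
    - {"jaw": 0.6, "offset": [0, 0, 0], "rot": [0, 0, 0]}
    - {"jaw": 0.6, "offset": [0, 0, -2], "rot": [0, 0, 0]}
    - {"jaw": 0.6, "offset": [0, 0, -4], "rot": [0, 0, 0]}
    - {"jaw": 0.6, "offset": [0, 0, -5], "rot": [0, 0, 0]}
    - {"jaw": 0.6, "offset": [0, 0, -4], "rot": [0, 0, 0]}

```text
time: 11.95
eef_pos: [0.5262, 0.1391, 0.3239]
ee_rot: [0.908, 0.418, 0.001, 0.0]
wrist_force: [1.1, 0.4, 0.4]
grip_width: 0.0511
```

```bash
python3 - <<'E'
from h import *
to(cab(0,-.175,.32))
p,d=capture("scene");cv2.imwrite("pics/s6.png",cv2.resize(p[155:250,270:375],None,fx=6,fy=6,interpolation=cv2.INTER_CUBIC))
E
```

```text
t 11.95 tcp [0.5262 0.1391 0.3239] cab [-0.0055  0.1259] ydir cab deg -47.55 tilt [ 0.002  0.001 -1.   ] F [1.1 0.4 0.4] w 0.0511 q7 -0.83
tool shift cm [-19.9   22.57   0.39]
```

View pics/s6.png

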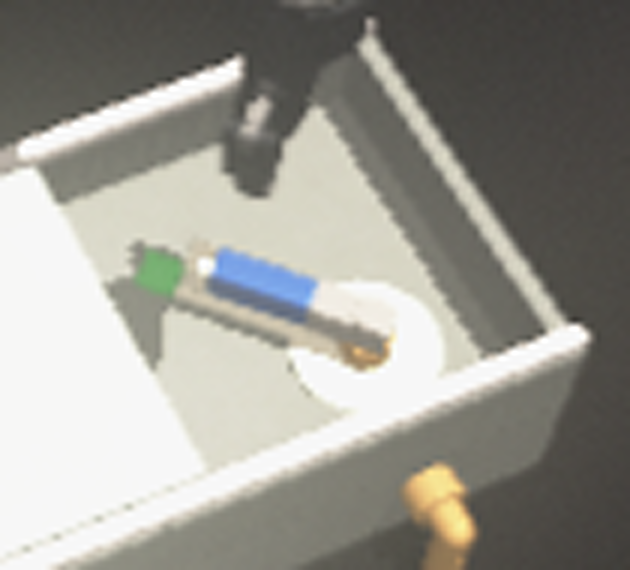

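The lever lies along the index arm with the green mark just beyond its tip. I'll move to the far side of the fin, then verify from the top with the arm clear.

Emit:
apply_moves:
  series:
    - {"jaw": 0, "offset": [0, 0, 0], "rot": [0, 0, -9.5]}
    - {"jaw": 0, "offset": [0, 0, 0], "rot": [0, 0, -9.5]}
    - {"jaw": 0, "offset": [0, 0, 0], "rot": [0, 0, -9.5]}
    - {"jaw": 0, "offset": [0, 0, 0], "rot": [0, 0, -9.5]}
    - {"jaw": 0, "offset": [0, 0, 0], "rot": [0, 0, -9.5]}
    - {"jaw": 0, "offset": [-6, 0, 0], "rot": [0, 0, 0]}
    - {"jaw": 0, "offset": [-6, 0, 0], "rot": [0, 0, 0]}
    - {"jaw": 0, "offset": [-6, 0, 0], "rot": [0, 0, 0]}

```text
time: 13.0
eef_pos: [0.5478, -0.0412, 0.3218]
ee_rot: [0.663, 0.749, 0.0, 0.0]
wrist_force: [1.5, 0.2, -0.6]
grip_width: 0.0
```

Emit:
apply_moves:
  series:
    - {"jaw": 0, "offset": [-6, 0, 0], "rot": [0, 0, 0]}
    - {"jaw": 0, "offset": [-6, 0.5, 0], "rot": [0, 0, 0]}
    - {"jaw": 0, "offset": [-1.2, 0, 0], "rot": [0, 0, 0]}
    - {"jaw": 0, "offset": [0, 0, 0], "rot": [0, 0, 0]}

```text
time: 13.5
eef_pos: [0.5684, -0.1707, 0.3214]
ee_rot: [0.664, 0.748, -0.0, -0.0]
wrist_force: [-0.7, 0.8, 0.5]
grip_width: 0.0
```

```bash
python3 - <<'E'
from h import *
to(cab(0,-.185,.235))
p,d=capture("top");cv2.imwrite("pics/t7f.png",p);cv2.imwrite("pics/t7.png",cv2.resize(p[115:215,155:285],None,fx=6,fy=6,interpolation=cv2.INTER_CUBIC))
p,d=capture("scene");cv2.imwrite("pics/s7f.png",p);cv2.imwrite("pics/s7.png",cv2.resize(p[155:280,170:375],None,fx=3.9,fy=3.9,interpolation=cv2.INTER_CUBIC))
E
```

```text
t 13.5 tcp [ 0.5684 -0.1707  0.3214] cab [-0.0014 -0.1868] ydir cab deg -0.16 tilt [ 0.    -0.001 -1.   ] F [-0.7  0.8  0.5] w 0.0 q7 0.58
tool shift cm [0.18 0.14 8.64]
```

View pics/t7.png

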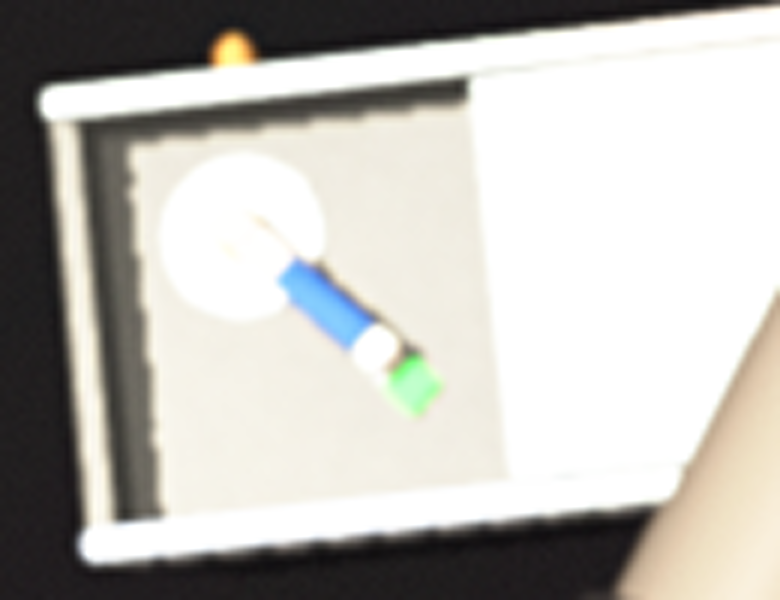

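View pics/s7.png

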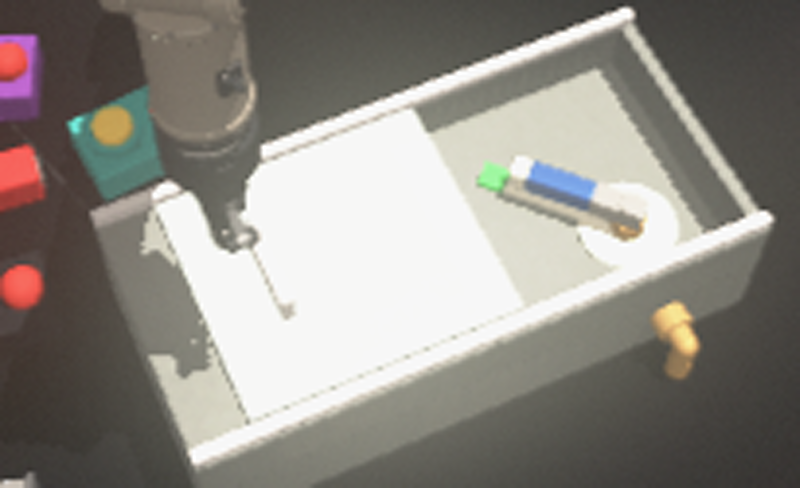

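```bash
python3 - <<'E'
from h import *
def tocab(p):
    d=p[:2]-C0;c,s=np.cos(YAW),np.sin(YAW);return np.array([c*d[0]+s*d[1],-s*d[0]+c*d[1]])
for n,off in(("top",(155,115)),("scene",(270,155))):
    im=cv2.imread(f"pics/{n[0]}7f.png");h=cv2.cvtColor(im,cv2.COLOR_BGR2HSV)
    sl=np.zeros(h.shape[:2],np.uint8);sl[115:250,155 if n=="top" else 280:285 if n=="top" else 375]=1
    for nm,lo,hi,z in(("blue",(100,60,60),(125,255,255),.122),("green",(45,40,80),(80,255,255),.086)):
        m=cv2.inRange(h,lo,hi)*sl
        k,l,st,ce=cv2.connectedComponentsWithStats(m);i=1+st[1:,4].argmax()
        c=tocab(onz(n,*ce[i],z));r=c-[.05,.18]
        vs,us=np.nonzero(l==i);ln=cv2.fitLine(np.array([tocab(onz(n,u,v,z)) for u,v in zip(us,vs)],np.float32),2,0,.01,.01).ravel()
        print(n,nm,st[i,4],ce[i],c.round(4),np.linalg.norm(r).round(4),np.arctan2(-r[1],-r[0]).round(3),"line",np.arctan(ln[1]/ln[0]).round(3))
E
```

```text
top blue 109 [208.73394495 165.0733945 ] [-0.0009  0.1323] 0.0698 0.753 line 0.727
top green 61 [223.73770492 178.55737705] [-0.0473  0.09  ] 0.1325 0.747 line 0.011
scene blue 97 [313.64948454 201.26804124] [0.0032 0.1315] 0.0674 0.803 line 0.744
scene green 51 [296.03921569 200.        ] [-0.0454  0.0889] 0.1319 0.762 line -0.636
```

The lever is at about 0.75 and the index about 0.75, so it is set. Closing the door now.

Emit:
apply_moves:
  series:
    - {"jaw": 0, "offset": [0, 0, 3], "rot": [0, 0, 0]}
    - {"jaw": 0, "offset": [0, 0, 3.5], "rot": [0, 0, 0]}
    - {"jaw": 0, "offset": [0, 0, 2], "rot": [0, 0, 0]}
    - {"jaw": 0, "offset": [1, 0, 0], "rot": [0, 0, 0]}
    - {"jaw": 0, "offset": [1, 0.1, 0], "rot": [0, 0, 0]}
    - {"jaw": 0, "offset": [2, 0, 0], "rot": [0, 0, 0]}
    - {"jaw": 0, "offset": [3, 0, 0], "rot": [0, 0, 0]}
    - {"jaw": 0, "offset": [3, 0, 0], "rot": [0, 0, 0]}

```text
time: 14.6
eef_pos: [0.5576, -0.0695, 0.2383]
ee_rot: [0.663, 0.749, 0.001, 0.001]
wrist_force: [0.9, -3.2, 0.0]
grip_width: 0.0
```

```bash
python3 - <<'E'
from h import *
to(cab(0,.053,.235))
E
```

```text
t 14.6 tcp [ 0.5576 -0.0695  0.2383] cab [ 0.0003 -0.085 ] ydir cab deg -0.02 tilt [-0.001  0.002 -1.   ] F [ 0.9 -3.2  0. ] w 0.0 q7 0.42
tool shift cm [13.8  -0.04  0.32]
```

Emit:
apply_moves:
  series:
    - {"jaw": 0, "offset": [3, 0, 0], "rot": [0, 0, 0]}
    - {"jaw": 0, "offset": [3, 0, 0], "rot": [0, 0, 0]}
    - {"jaw": 0, "offset": [3, 0, 0], "rot": [0, 0, 0]}
    - {"jaw": 0, "offset": [2, 0, 0], "rot": [0, 0, 0]}
    - {"jaw": 0, "offset": [1.2, 0, 0], "rot": [0, 0, 0]}
    - {"jaw": 0, "offset": [0.7, 0, 0], "rot": [0, 0, 0]}
    - {"jaw": 0, "offset": [0.5, 0, 0], "rot": [0, 0, 0]}
    - {"jaw": 0, "offset": [0, 0, 0], "rot": [0, 0, 0]}

```text
time: 15.6
eef_pos: [0.5411, 0.0629, 0.2369]
ee_rot: [0.663, 0.749, 0.0, -0.0]
wrist_force: [-0.1, 0.4, -0.0]
grip_width: -0.0002
```

```bash
python3 - <<'E'
from h import *
to(cab(0,.053,.235))
E
```

```text
t 15.6 tcp [0.5411 0.0629 0.2369] cab [-0.      0.0484] ydir cab deg -0.04 tilt [ 0.001 -0.    -1.   ] F [-0.1  0.4 -0. ] w -0.0002 q7 0.16
tool shift cm [0.46 0.   0.19]
```

Emit:
apply_moves:
  series:
    - {"jaw": 0, "offset": [0.5, 0, 0], "rot": [0, 0, 0]}
    - {"jaw": 0, "offset": [0.5, 0, 0], "rot": [0, 0, 0]}
    - {"jaw": 0, "offset": [0, 0, 0], "rot": [0, 0, 0]}

```text
time: 15.98
eef_pos: [0.5404, 0.0679, 0.2369]
ee_rot: [0.664, 0.748, -0.002, 0.002]
wrist_force: [0.7, -8.1, 0.8]
grip_width: 0.0002
```

```bash
python3 - <<'E'
from h import *
state()
E
```

```text
t 15.97 tcp [0.5404 0.0679 0.2369] cab [-0.0001  0.0536] ydir cab deg -0.24 tilt [-0.007 -0.    -1.   ] F [ 0.7 -8.1  0.8] w 0.0002 q7 0.14
```

The door is against its closed stop with 8 N reaction. I'll back off, lift, check, and measure the button.

Emit:
apply_moves:
  series:
    - {"jaw": 0, "offset": [-1.5, 0, 0], "rot": [0, 0, 0]}
    - {"jaw": 0, "offset": [-1.0, 0, 0], "rot": [0, 0, 0]}
    - {"jaw": 0, "offset": [0, 0, -4], "rot": [0, 0, 0]}
    - {"jaw": 0, "offset": [0, 0, -4], "rot": [0, 0, 0]}
    - {"jaw": 0, "offset": [0, 0, 0], "rot": [0, 0, 0]}

```text
time: 16.6
eef_pos: [0.5448, 0.0475, 0.3205]
ee_rot: [0.663, 0.749, 0.003, 0.002]
wrist_force: [-0.2, 0.2, -0.5]
grip_width: -0.0
```

```bash
python3 - <<'E'
from h import *
state()
out={}
for n in("top","scene"):
    p,d=capture(n);cv2.imwrite(f"pics/{n}8.png",p)
    h=cv2.cvtColor(p,cv2.COLOR_BGR2HSV)
    m=cv2.inRange(h,(22,70,120),(38,255,255))
    k,l,st,ce=cv2.connectedComponentsWithStats(m)
    c=P[n];v,u=np.mgrid[0:384,0:512];K=c["intrinsics"]
    X=np.stack([(u-K[0,2])/K[0,0]*d,(v-K[1,2])/K[1,1]*d,d],-1);W=(X-c["t"])@c["R"]
    for i in range(1,k):
        if st[i,4]>25 and st[i,4]<400:
            print(n,ce[i].round(1),st[i,2:],"depthpt",np.median(W[l==i],0).round(4))
    f=(W[...,2]>.165)&(W[...,2]<.19)&(np.hypot(W[...,0]-.5385,W[...,1]-.0843)<.06);print("fin",f.sum(),W[f].mean(0).round(4))
print(tri((158.,232.),(370.1,191.65)))
p=cv2.imread("pics/scene8.png");cv2.imwrite("pics/s8.png",cv2.resize(p[150:310,90:380],None,fx=2.7,fy=2.7))
E
```

```text
t 16.6 tcp [0.5448 0.0475 0.3205] cab [0.0018 0.0327] ydir cab deg -0.02 tilt [ 0.001  0.008 -1.   ] F [-0.2  0.2 -0.5] w -0.0 q7 0.16
top [153.9  28.3] [  8  58 292] depthpt [ 1.4646  0.6195 -0.7503]
top [162.7  15.4] [  7  41 185] depthpt [ 1.549   0.5711 -0.7505]
top [239.   28.6] [  6  58 237] depthpt [ 1.4714  0.1142 -0.7511]
top [388.3  14.7] [  6  39 131] depthpt [ 1.561  -0.76   -0.7504]
top [467.8   5.4] [ 4 13 32] depthpt [ 1.6172 -1.2218 -0.7483]
top [380.9   8.1] [ 4 14 27] depthpt [ 1.5991 -0.7184 -0.7518]
top [380.5  37.2] [  4  41 162] depthpt [ 1.4195 -0.714  -0.7495]
top [468.5  39.5] [ 4 41 86] depthpt [ 1.4029 -1.2213 -0.7495]
top [292.4  48.1] [ 3 22 41] depthpt [ 1.3472 -0.2037 -0.7484]
top [399.   48.3] [ 3 21 52] depthpt [ 1.3541 -0.8205 -0.7501]
top [67.5 49.1] [ 4 14 28] depthpt [ 1.34    1.1309 -0.7514]
top [421.1 180.7] [ 12  11 104] depthpt [ 0.4926 -0.5819  0.0683]
top [370.1 191.8] [ 13  13 138] depthpt [ 0.4517 -0.4064  0.0674]
top [318.2 231.9] [11 11 89] depthpt [ 0.3112 -0.2282  0.0692]
top [359.7 271.3] [ 12  12 109] depthpt [ 0.1811 -0.3705  0.0691
[... 167 characters left out ...]
1. ] [11 11 98] depthpt [ 0.4581 -0.4086  0.0678]
scene [343.8 237.7] [ 8 12 47] depthpt [0.6696 0.2121 0.0625]
scene [109.3 255.2] [ 12  12 108] depthpt [ 0.4988 -0.5854  0.0663]
scene [430.  335.5] [ 7 13 28] depthpt [ 0.9688  0.6866 -0.7465]
scene [428.8 362.3] [ 26  49 180] depthpt [ 1.0827  0.6187 -0.7496]
scene [348.8 371.2] [ 17  27 191] depthpt [ 1.0046  0.2375 -0.7491]
scene [339.4 372.9] [ 13  23 117] depthpt [ 0.9996  0.1917 -0.7496]
scene [327.5 373.6] [10 19 62] depthpt [ 0.9852  0.1355 -0.7489]
fin 86 [0.5503 0.0822 0.1771]
(array([ 0.453672  , -0.41082481,  0.05500019]), np.float64(0.00042135444855162166))<stdin>:14: RuntimeWarning: Mean of empty slice.
  ret = um.true_divide(
```

View pics/s8.png

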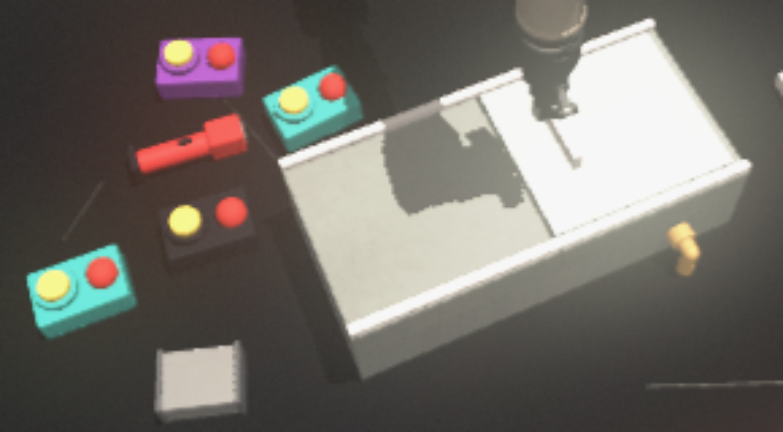

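The door is closed: the fin sits at crop (563,142), the same as in the start crop. The button is at about (0.454,-0.408), top z about 0.067, and both views agree on the black box. Going over it.

```bash
python3 - <<'E'
from h import *
to([.454,-.408,.18])
E
```

```text
t 16.7 tcp [0.5428 0.0478 0.3168] cab [-0.0001  0.0332] ydir cab deg -0.01 tilt [ 0.001  0.    -1.   ] F [-0.3 -0.4  0. ] w 0.0 q7 0.16
tool shift cm [-44.17 -14.36  13.64]
```

Emit:
apply_moves:
  series:
    - {"jaw": 0, "offset": [-5.5, -1.8, 0], "rot": [0, 0, 0]}
    - {"jaw": 0, "offset": [-5.5, -1.8, 0], "rot": [0, 0, 0]}
    - {"jaw": 0, "offset": [-5.5, -1.8, 0], "rot": [0, 0, 0]}
    - {"jaw": 0, "offset": [-5.5, -1.8, 0], "rot": [0, 0, 0]}
    - {"jaw": 0, "offset": [-5.5, -1.8, 0], "rot": [0, 0, 0]}
    - {"jaw": 0, "offset": [-5.5, -1.8, 0], "rot": [0, 0, 0]}
    - {"jaw": 0, "offset": [-5.5, -1.8, 0], "rot": [0, 0, 0]}
    - {"jaw": 0, "offset": [-5.5, -1.8, 0], "rot": [0, 0, 0]}

```text
time: 17.7
eef_pos: [0.4529, -0.4074, 0.3149]
ee_rot: [0.663, 0.749, 0.001, -0.002]
wrist_force: [1.2, 0.2, 0.4]
grip_width: 0.0002
```

Emit:
apply_moves:
  series:
    - {"jaw": 0, "offset": [0, 0, 5], "rot": [0, 0, 0]}
    - {"jaw": 0, "offset": [0, 0, 5], "rot": [0, 0, 0]}
    - {"jaw": 0, "offset": [0, 0, 3], "rot": [0, 0, 0]}
    - {"jaw": 0, "offset": [0, 0, 0], "rot": [0, 0, 0]}

```text
time: 18.2
eef_pos: [0.4517, -0.4042, 0.1825]
ee_rot: [0.663, 0.749, 0.0, -0.005]
wrist_force: [1.0, 0.3, 0.1]
grip_width: 0.0
```

```bash
python3 - <<'E'
from h import *
to([.454,-.408,.14])
p,d=capture("scene");cv2.imwrite("pics/s9.png",cv2.resize(p[130:290,90:260],None,fx=3.5,fy=3.5))
E
```

```text
t 18.2 tcp [ 0.4517 -0.4042  0.1825] cab [-0.1456 -0.4043] ydir cab deg -0.05 tilt [ 0.008 -0.006 -1.   ] F [1.  0.3 0.1] w 0.0 q7 1.13
tool shift cm [-0.43  0.21  4.24]
```

View pics/s9.png

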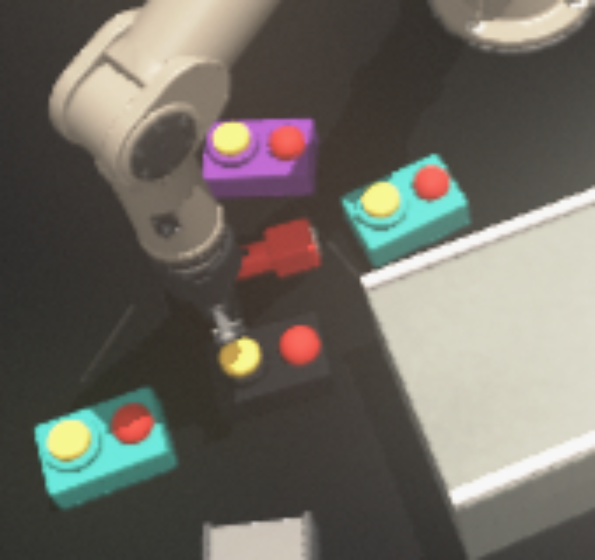

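The fingertips hang over the black box's yellow button (crop (238,340)). Pressing down.

Emit:
apply_moves:
  series:
    - {"jaw": 0, "offset": [-0.2, 0.1, 2.5], "rot": [0, 0, 0]}
    - {"jaw": 0, "offset": [0, 0, 1.5], "rot": [0, 0, 0]}
    - {"jaw": 0, "offset": [0, 0, 0.6], "rot": [0, 0, 0]}
    - {"jaw": 0, "offset": [0, 0, 0.5], "rot": [0, 0, 0]}
    - {"jaw": 0, "offset": [0, 0, 0.4], "rot": [0, 0, 0]}
    - {"jaw": 0, "offset": [0, 0, 0], "rot": [0, 0, 0]}
    - {"jaw": 0, "offset": [0, 0, 0], "rot": [0, 0, 0]}

```text
time: 19.12
eef_pos: [0.4547, -0.4084, 0.1337]
ee_rot: [0.663, 0.749, 0.001, 0.0]
wrist_force: [-2.5, 4.3, 8.5]
grip_width: -0.0003
```

```bash
python3 - <<'E'
from h import *
state()
E
```

```text
t 19.12 tcp [ 0.4547 -0.4084  0.1337] cab [-0.1432 -0.4088] ydir cab deg -0.02 tilt [ 0.001  0.001 -1.   ] F [-2.5  4.3  8.5] w -0.0003 q7 1.16
```

Emit:
apply_moves:
  series:
    - {"jaw": 0, "offset": [0, 0, 0.4], "rot": [0, 0, 0]}
    - {"jaw": 0, "offset": [0, 0, 0.3], "rot": [0, 0, 0]}
    - {"jaw": 0, "offset": [0, 0, 0], "rot": [0, 0, 0]}
    - {"jaw": 0, "offset": [0, 0, 0], "rot": [0, 0, 0]}

```text
time: 19.62
eef_pos: [0.4547, -0.4087, 0.1331]
ee_rot: [0.663, 0.749, 0.002, 0.001]
wrist_force: [-10.5, 12.8, 40.2]
grip_width: 0.0002
```

```bash
python3 - <<'E'
from h import *
state()
E
```

```text
t 19.62 tcp [ 0.4547 -0.4087  0.1331] cab [-0.1432 -0.4091] ydir cab deg -0.01 tilt [ 0.002  0.004 -1.   ] F [-10.5  12.8  40.2] w 0.0002 q7 1.16
```

The button has bottomed out (force rose to 40 N at the fingertips with only 0.6 mm more travel). Lifting away.

Emit:
apply_moves:
  series:
    - {"jaw": 0, "offset": [0, 0, -1.5], "rot": [0, 0, 0]}
    - {"jaw": 0, "offset": [0, 0, -3], "rot": [0, 0, 0]}
    - {"jaw": 0, "offset": [0, 0, -5], "rot": [0, 0, 0]}
    - {"jaw": 0, "offset": [0, 0, -5], "rot": [0, 0, 0]}
    - {"jaw": 0, "offset": [3, 0, -2], "rot": [0, 0, 0]}
    - {"jaw": 0, "offset": [5, 0, 0], "rot": [0, 0, 0]}
    - {"jaw": 0, "offset": [3, 0, 0], "rot": [0, 0, 0]}
    - {"jaw": 0, "offset": [0, 0, 0], "rot": [0, 0, 0]}

```text
time: 20.62
eef_pos: [0.4424, -0.2968, 0.2902]
ee_rot: [0.661, 0.75, 0.001, 0.0]
wrist_force: [0.2, -0.4, -0.2]
grip_width: 0.0
```

```bash
python3 - <<'E'
from h import *
state()
for n in("top","scene"):
    p,d=capture(n);cv2.imwrite(f"pics/{n}10.png",p)
    c=P[n];v,u=np.mgrid[0:384,0:512];K=c["intrinsics"]
    X=np.stack([(u-K[0,2])/K[0,0]*d,(v-K[1,2])/K[1,1]*d,d],-1);W=(X-c["t"])@c["R"]
    f=(W[...,2]>.165)&(W[...,2]<.19)&(np.hypot(W[...,0]-.5385,W[...,1]-.0843)<.06);print("fin",f.sum(),W[f].mean(0).round(4),np.ptp(W[f],0))
    b=np.hypot(W[...,0]-.454,W[...,1]+.408)<.012;print("button z",np.median(W[b&(W[...,2]<.1)][:,2]))
E
```

```text
t 20.62 tcp [ 0.4424 -0.2968  0.2902] cab [-0.1417 -0.2965] ydir cab deg 0.25 tilt [ 0.001  0.002 -1.   ] F [ 0.2 -0.4 -0.2] w 0.0 q7 0.9
fin 104 [0.5383 0.084  0.1798] [0.07923415 0.01812452 0.01964958]
button z nan
fin 107 [0.5427 0.0813 0.1777] [0.08003914 0.02291927 0.0224495 ]
button z 0.06785220452115467
  return _methods._mean(a, axis=axis, dtype=dtype,
  ret = ret.dtype.type(ret / rcount)
```

View pics/scene10.png

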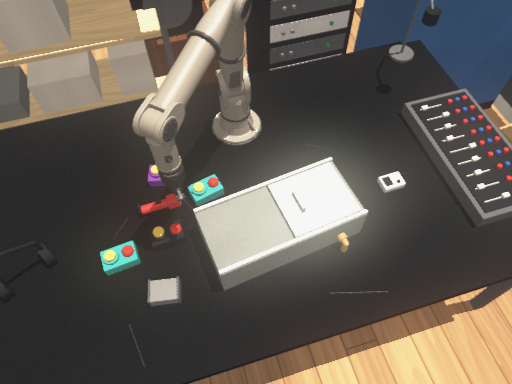

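View pics/top10.png

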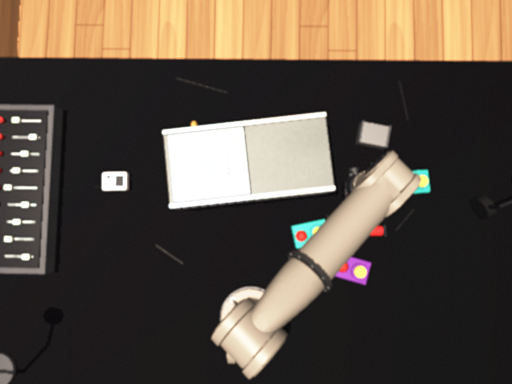

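The fin is at its starting (closed) position to 0.2 mm, the button is back up at z 0.068, and the arm is free in the air. The DI box, torch and beltpack are in place.

```bash
python3 -c "
from plant import bot; bot.close_job(); print(bot.observe()['time'])"
```

```text
the job is handed in; nothing more can be done
the job is handed in; nothing more can be done
```

The job is done and handed in at about 20.7 s of the 72 s allowed; no verdict is reported back.

- **Door open:** I pushed the pull fin until it met the open stop, with about 8 N of reaction.
- **Lever shut, then set:** I gripped the lever and turned it to its shut stop, where it read about 0 rad with reaction force. I then opened it to about 0.75 rad. The index mark measured 0.75 from both views.
- **Door closed:** I pushed it to the closed stop. The fin is back at its starting position to about 0.2 mm in the top view.
- **Cue light:** I pressed the yellow button on the black box until it bottomed out. The fingertip force briefly reached 40 N vertical, more than the roughly 5 N needed. It sprang back to z 0.068, the same height as before.

**Checks that disagreed or were blocked:**
- One scene-view estimate put the lever at 0.80, because it included the lever's side face. A line fit in that view gave 0.744. The top view gave 0.753 by position and 0.727 by a line fit, all inside the allowed 0.09 rad.
- In the last pictures the arm hid the button from the top camera, so its height was confirmed only from the scene view.
- The DI box, torch and beltpack look unmoved in the last pictures. I checked this by eye, not by measurement.

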